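# Set the actuator's pointer, then hold its cover over the screw holes

### The arm

A 7-joint arm with a two-finger parallel gripper is mounted at the origin on the work surface. World frame = base frame: x ahead of the robot, y to its left, z up, the work surface at z = 0. Lengths are in mm, angles in rad, forces in N, time in s.
With the tool pointing down it reaches from about 400 to 875 mm from the base axis. Payload 4.4 kg.
Tool frame: the origin (TCP) lies midway between the tips of the shut fingers; the grasp point (between the pads) lies 19 mm behind it; z points along the fingers, y is the direction in which the jaws open and shut (so a half turn about z gives the same grasp; the last joint's range is limited). The gripper opens to 85 mm and grips with 20 to 120 N. Pads are 22 mm wide; open, the fingers measure 114 mm over their backs; the gripper's body (76 mm by 85 mm) begins 54 mm behind the grasp point. The pads swing forward as they close: fully open they stand 13 mm farther back than shut.
Start: joints at [-1.319, 0.628, 0.038, 1.517, -0.027, 0.996, -0.02], TCP at [203.087, 617.474, 231.313] pointing down, gripper open.
Joint ranges: [-3.06, 3.06], [-0.37, 2.12], [-1.25, 1.32], [0.18, 2.47], [-1.1, 4.24], [0.23, 1.98], [-2.94, 2.94]. Speed limits (rad/s): [2.57, 2.57, 3.14, 3.14, 3.14, 3.14, 3.14].

### API

Orientations are given as [roll, pitch, yaw] about the fixed x, y, z axes, in that order (R = Rz(yaw) Ry(pitch) Rx(roll)).
In Python, from cell import ctrl, vision gives the robot as it stands.
- The arm moves only by the tool play_rows, never from a script. Its arguments are lists of equal length, an entry for each row: "slide": the shift along the tool's x, y, z in mm, a list of three; "turn": the turn about the tool's z in rad; "fingers": the opening, from 0 (shut) to 1 (fully open). A call has 1 to 5 rows; each row is the pose to reach, as a shift and turn from the pose measured when the call began, along the tool's axes at that moment; what a row does not reach only later rows make up. A row lasts 1/8 s, in which the tool goes at most 62.5 mm and 10.7 degrees, less where a joint would pass 70% of its speed; a pose out of reach is approached as far as the arm can. A call with a gripper value outside its range is refused whole. The fingers move at their own pace and stop on an object; the grip force is fixed at half the most. Time passes only in rows, so rows that repeat a pose let the fingers close. It gives the time, the measured TCP pose, the force and the opening at its end, in the units of the state.
- ctrl.read_state(): the state, without advancing time (a new reading comes with each control period).
- vision.get_image(name): name is "side" or "top"; returns (picture, depth): 400x640x3 uint8, blue, green, red; 400x640 float32, mm along the optical axis (not along the pixel's ray), 0 where there is no reading.
- vision.camera_params(name): a dict with "fx", "fy", "cx", "cy" (pixels), "position" and "rotation" of the camera in the world. Camera axes: x right, y up, looking along -z (the intrinsics and any distortion apply to the point x, -y, -z); pixel columns grow to the right and rows downward; lengths in mm; the calibration is good to about 2 mm. A picture is of the moment at which its call begins. camera_params takes no time and is no camera call.
- ctrl.finish_job(): hands the job in, once; it reports no verdict.
The state is a dict: "clock": time; "qpos": joint angles; "qd": joint speeds; "tau": joint torques, N m; "eef_pos": TCP position; "tool_rot": TCP orientation; "force": force on the tool from outside, world axes, zero at the start; "torque": the same for the moment, N m; "width": finger opening in mm.
Only numpy, scipy, OpenCV 4.12 (cv2) and the standard library are available. Lean on these libraries where they do the work, as an engineer would, in place of code of your own. Each camera call takes 0.05 s, during which the arm holds its last target.

### The job

On the aluminium actuator housing, turn the black bar knob until the pointer in the dial well points at the mark on the rim, and let the knob go. Then pick up the rectangular cover plate by its handle and hold it level over the dial well, about 1 cm above the housing and not touching it, with its four holes lined up over the four threaded holes, so that a colleague can start the screws. Finish while still holding it there, steady, and leave the other things on the bench where they are.

Things in the scene. Friction and masses are not known exactly. Their poses are not given: they have to be found in the camera images.
- housing: Aluminium block fixed to the bench, 100 (x) by 195 (y from -60 to 135) by 40 mm high. Origin on the bench under the middle of the round dial well (62 mm wide, 16 deep); z up. Four 6 mm threaded holes in its top at x = +-35, y = +-45 mm. Knob on the top at x = 0, y = 100 mm. Clamp feet 13 mm high stick out 21 mm from the long sides. Yaw varies by 0.35 rad.
- pointer (a joint): Angle of the black pointer in the well (28 mm long, pivot in the well's middle, top 5 mm below the housing's top). 0: at the mark, towards the housing's -x; grows anticlockwise seen from above. Geared to the knob: turns half the knob's angle, the same way. Starts 0.3 to 0.7 rad anticlockwise of the mark.
- adj_knob (a joint): Angle of the knob, always twice the pointer's. 0: its bar lies along the housing's x axis and the pointer is at the mark; grows anticlockwise seen from above. Stops at -1.0 and 2.0 rad; stays where it is left (friction 0.05 N m).
- knob_grip (a point): Point on the knob's upright axis, 64 mm above the bench. The knob is a black disc (radius 21 mm, 5 mm thick, on the housing's top) with an upright bar on it, 40 mm long, 14 mm wide, from 45 to 75 mm above the bench: pinch the bar across its width from above and turn. Its x axis runs along the bar.
- pointer_tip (a point): Tip of the pointer, 28 mm from its pivot, 35 mm above the bench.
- dial_mark (a point): Inner end of the single black line (4 mm wide, 12 mm long) on the housing's top at the rim of the well, on the housing's -x side, 34 mm from the middle of the well.
- cover: The rectangular cover plate, aluminium, 90 (x) by 110 (y) by 5 mm, loose on the bench, about 0.2 kg; origin at the centre of its underside, z up. Four 9 mm holes at x = +-35, y = +-45 mm, the pattern of the housing's; it fits either way round (half a turn). It lies flat with its handle up.
- cover_handle (a point): Middle of the cover's steel bar handle, 28 mm above the plate's underside. The bar runs along the cover's y: 60 mm long, 14 mm wide, from 17 to 39 mm above the underside, on two posts over the plate's middle. Pinch it across its width (the cover's x).
- cover_hole0 (a point): Centre of the cover's hole at x = +35, y = +45 mm, on the underside.
- cover_hole1 (a point): Centre of the cover's hole at x = -35, y = -45 mm, on the underside.
- threaded_hole0 (a point): Mouth of the housing's threaded hole at x = +35, y = +45 mm.
- threaded_hole1 (a point): Mouth of the housing's threaded hole at x = -35, y = -45 mm.
- caliper: Bystander: caliper lying on the bench beyond the housing, 200 mm long along its y, jaws reaching 45 mm to its -x, 15 mm high; origin under the beam's middle.
- round_cap: Bystander: round aluminium cap with a central boss, 68 mm wide, 20 mm high; origin at the centre of its underside.
- driver: Bystander: screwdriver 200 mm long lying along its x on the bench.
- screw_bin: Bystander: open white plastic bin with screws, fixed, 130 (x) by 180 (y) by 75 mm high, to the left of the housing; origin at the centre of its underside.
Things that resemble listed ones, but are neither listed nor needed, are in the scene too. Leave any orange or red look-alike of the cover alone.

How it is judged:
By the outcome, as a careful person would: the job done as asked, in the order asked, and still so for the second after the job is handed in, while the arm keeps its last pose, push and grip.
It also fails if it takes over 61 s, if anything falls off the work surface, if the arm or the gripper's body presses on something with over 40 N, if the wrist force passes 120 N, or if a joint passes its speed limit or range.

## Working session

There is one attempt and no reset: what is moved stays moved. The work goes in short steps, Python scripts to look and compute and a tool call to move; the robot and the scene stay as the last step left them, time stands still between calls to the robot, and variables do not carry over. Pictures are saved under pics/ and viewed, and the job is handed in when it is done.

Besides the shell and the picture viewer there is one more tool, called after ">>>" as a command line: name --pt "numbers of a row" for each row, then --argument value for the rest. play_rows: Moves the arm, as the interface text tells. Its arguments: {"type":"object","properties":{"slide":{"type":"array"},"turn":{"type":"array"},"fingers":{"type":"array"}},"required":["slide","turn","fingers"]}

```bash
ls; mkdir -p pics; python3 - <<'E'
from cell import ctrl, vision
import cv2, numpy as np
print(ctrl.read_state())
for n in ("side","top"):
    im,d=vision.get_image(n); cv2.imwrite(f"pics/{n}0.png",im); np.save(f"pics/{n}0.npy",d)
    print(n,vision.camera_params(n))
E
```

```text
pics
{'clock': 0.0, 'qpos': array([-1.31879945,  0.62935936,  0.03843518,  1.51840492, -0.02699091,
        0.99628275, -0.01998401]), 'qd': array([-0.00016185,  0.00157615, -0.00179068, -0.00022351, -0.00301532,
       -0.0004702 , -0.00097992]), 'tau': array([-1.73734075e-03, -5.63396430e+01,  1.22574985e+00, -1.93446583e+01,
        1.10008140e-02,  1.05569119e-02, -6.89203702e-06]), 'eef_pos': array([202.88005692, 616.85133258, 230.36858373]), 'tool_rot': array([-3.13965639e+00,  3.06012614e-05,  2.82382138e+00]), 'force': array([-0.01485946,  0.61656923, -0.79605911]), 'torque': array([-0.02042711,  0.02133704,  0.03109453]), 'width': 85.16007310550702}
side {'fx': 391.85450728950093, 'fy': 391.85450728950093, 'cx': 320.44583707760313, 'cy': 203.9573692741547, 'position': array([ 175.10325341, -777.29635572,  838.91010618]), 'rotation': array([ 0.83066597, -0.00614602, -0.4717601 ])}
top {'fx': 469.8564772203669, 'fy': 469.8564772203669, 'cx': 324.8083611596915, 'cy': 195.47349560708017, 'position': array([ 462.06858621,  -19.19180101, 1471.41062271]), 'rotation': array([ 0.08593273,  0.0135485 , -1.58550939])}
```

View pics/top0.png

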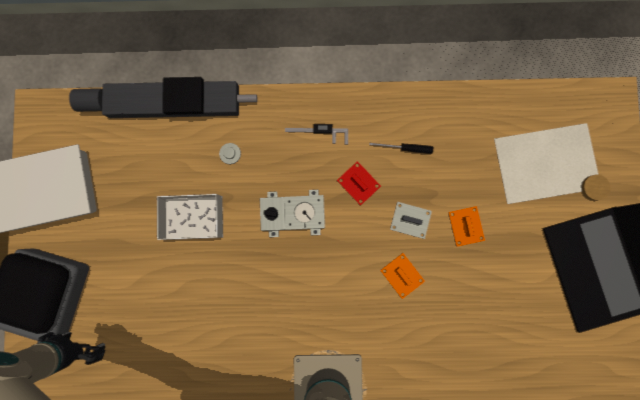

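View pics/side0.png

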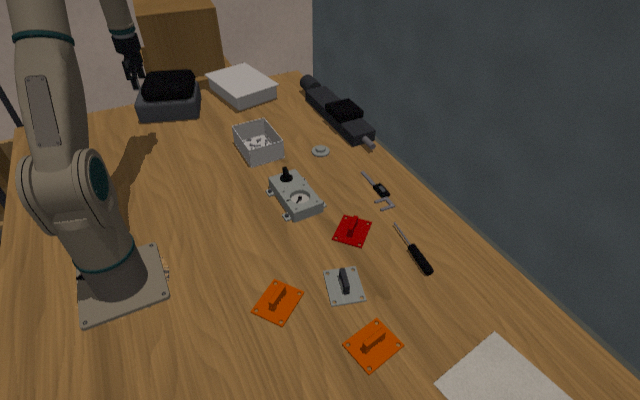

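The top view shows the housing at about (292,212) and the aluminium cover at (411,219). The look-alikes are red at (358,183) and orange at (466,226) and (402,275). The grey plate fits the description: aluminium with a bar handle. I'll enlarge these.

```bash
cat > h.py <<'E'
from cell import ctrl, vision
import cv2, numpy as np
from scipy.spatial.transform import Rotation as Ro
P={n:vision.camera_params(n) for n in("side","top")}
def proj(n,pts):
    p=P[n];R=Ro.from_euler('xyz',p['rotation']).as_matrix()
    c=(np.atleast_2d(pts)-p['position'])@R
    return np.c_[p['cx']+p['fx']*c[:,0]/-c[:,2], p['cy']-p['fy']*c[:,1]/-c[:,2]]
def unproj(n,uv,z):
    p=P[n];R=Ro.from_euler('xyz',p['rotation']).as_matrix()
    uv=np.atleast_2d(uv);d=np.c_[(uv[:,0]-p['cx'])/p['fx'],-(uv[:,1]-p['cy'])/p['fy'],-np.ones(len(uv))]@R.T
    return p['position']+d*((z-p['position'][2])/d[:,2])[:,None]
def dep(n,uv,dm):
    p=P[n];R=Ro.from_euler('xyz',p['rotation']).as_matrix()
    u,v=uv;D=dm[int(v),int(u)]
    return p['position']+R@np.array([(u-p['cx'])/p['fx']*D,-(v-p['cy'])/p['fy']*D,-D])
def crop(im,x0,y0,w,h,s,name):
    c=cv2.resize(im[y0:y0+h,x0:x0+w],None,fx=s,fy=s,interpolation=cv2.INTER_CUBIC)
    for x in range(x0-x0%-10,x0+w,10):
        cv2.putText(c,str(x),(int((x-x0+.5)*s),8),0,.3,(0,255,255),1); cv2.line(c,(int((x-x0+.5)*s),9),(int((x-x0+.5)*s),14),(0,255,255),1)
    for y in range(y0-y0%-10,y0+h,10):
        cv2.putText(c,str(y),(0,int((y-y0+.5)*s)+3),0,.3,(0,255,255),1); cv2.line(c,(20,int((y-y0+.5)*s)),(26,int((y-y0+.5)*s)),(0,255,255),1)
    cv2.imwrite(name,c)
E
python3 - <<'E'
from h import *
t=cv2.imread("pics/top0.png");s=cv2.imread("pics/side0.png");d=np.load("pics/top0.npy");ds=np.load("pics/side0.npy")
crop(t,253,183,80,60,10,"pics/t_h.png");crop(t,380,190,60,60,10,"pics/t_c.png")
crop(s,260,155,80,70,8,"pics/s_h.png");crop(s,310,255,80,60,8,"pics/s_c.png")
for uv in[(292,170),(282,205),(411,219),(395,222),(271,213),(190,215),(358,183)]:print(uv,dep("top",uv,d).round(1))
for uv in[(345,286),(335,290),(303,197),(286,170)]:print(uv,dep("side",uv,ds).round(1))
E
```

```text
(292, 170) [671.3 101.2   2.2]
(282, 205) [558.5 129.6  40.7]
(411, 219) [ 509.6 -261.5   45. ]
(395, 222) [ 502.4 -218.2    5.8]
(271, 213) [532.5 158.1  81.7]
(190, 215) [533.4 418.4  17.6]
(358, 183) [ 622.3 -103.8   40.6]
(345, 286) [ 495.6 -293.1   38.4]
(335, 290) [ 480.9 -271.     3.1]
(303, 197) [549.9  66.7  26. ]
(286, 170) [534.3 158.4  74.7]
```

View pics/t_h.png

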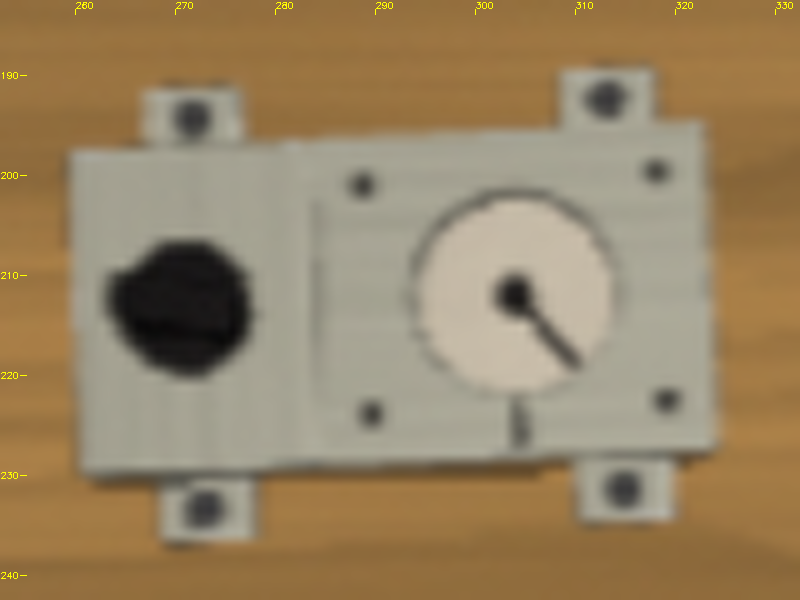

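View pics/t_c.png

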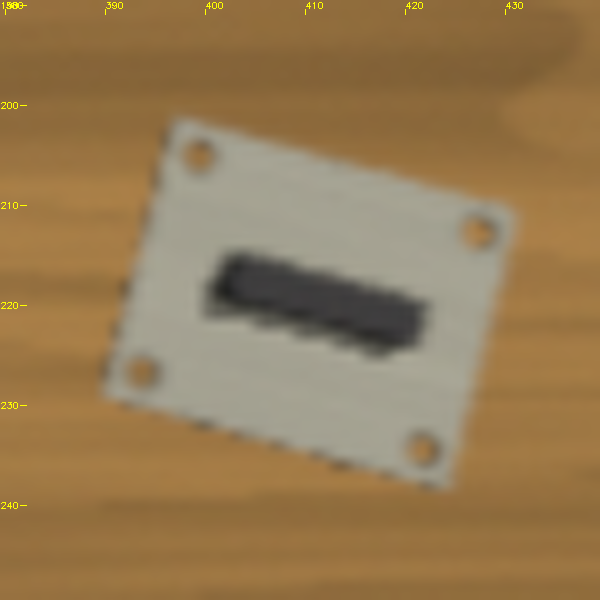

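View pics/s_h.png

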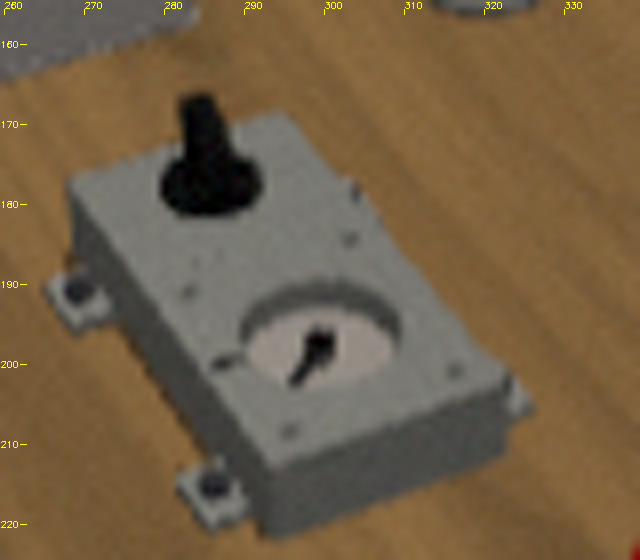

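View pics/s_c.png

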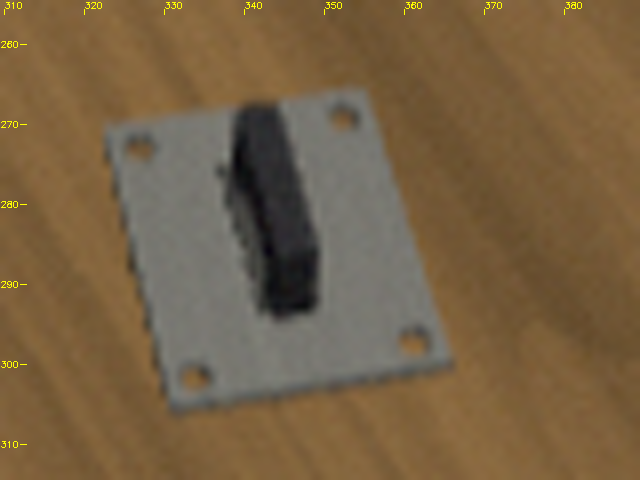

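```bash
cat > fit.py <<'E'
from h import *
from scipy.optimize import least_squares
def fit(model,obs,z=0,cams=("top","side")):
    # obs: {cam:[(idx,u,v)]}; planar pose x,y,yaw
    def f(p):
        c,s=np.cos(p[2]),np.sin(p[2]);r=[]
        for n in cams:
            for i,u,v in obs[n]:
                m=model[i];w=[p[0]+c*m[0]-s*m[1],p[1]+s*m[0]+c*m[1],m[2]+z]
                r+=list(proj(n,w)[0]-[u,v])
        return np.array(r)
    o=least_squares(f,[500,0,0]);return o.x,o.fun
E
python3 - <<'E'
from fit import *
H=[(35,45,40),(35,-45,40),(-35,45,40),(-35,-45,40),(-34,0,40),(0,0,35)]
ho={"top":[(0,288.7,201.1),(1,318.1,199.6),(2,289.6,223.9),(3,319.2,222.6),(4,304.3,222.3),(5,304,212.1)],
"side":[(0,303.25,184.25),(1,316.4,200.9),(2,283.1,191),(3,295.75,208.4),(5,299.5,197.6)]}
C=[(35,45,4),(35,-45,4),(-35,45,4),(-35,-45,4)]
co={"top":[(0,399.3,205.2),(1,427.4,212.8),(2,393.8,226.7),(3,421.8,234.5)],
"side":[(0,352.5,269.1),(1,361.4,297.25),(2,327,273),(3,334.1,301.75)]}
for nm,m,o in(("housing",H,ho),("cover",C,co)):
    for cams in(("top",),("side",),("top","side")):
        x,r=fit(m,o,0,cams);print(nm,cams,x[:2].round(1),x[2].round(4),"rms",np.sqrt((r**2).mean()).round(2),"max",abs(r).max().round(2))
for n,piv,tip in(("top",(304,212.1),(310.3,219)),("side",(299.5,197.6),(296.5,202.25))):
    a=unproj(n,piv,35)[0];b=unproj(n,tip,35)[0];v=b-a;print(n,a.round(1),b.round(1),np.hypot(*v[:2]).round(1),"dir",np.arctan2(v[1],v[0]).round(3))
E
```

```text
housing ('top',) [537.  63.] 0.032 rms 0.19 max 0.56
housing ('side',) [535.9  61.1] 0.0259 rms 0.15 max 0.39
housing ('top', 'side') [536.6  62.5] 0.0288 rms 0.26 max 0.72
cover ('top',) [ 508.6 -267. ] -0.283 rms 0.06 max 0.1
cover ('side',) [ 508.2 -267.5] -0.283 rms 0.05 max 0.1
cover ('top', 'side') [ 508.4 -267.3] -0.283 rms 0.09 max 0.19
top [536.   62.9  35. ] [514.6  43.9  35. ] 28.6 dir -2.415
side [534.8  59.6  35. ] [517.6  44.2  35. ] 23.1 dir -2.412
```

The grey plate at (411,219) top and (345,286) side has plain aluminium colouring, a 90×110 hole pattern that fits at under 0.2 px, and a dark bar handle, so it is the cover. The red and orange plates are the decoys. The pointer reads about 0.70 rad, so the knob is about 1.40 rad from zero. Next I'll plan the approach to the knob.

```bash
cat > mv.py <<'E'
import sys
from h import *
def mv(x,y,z,yaw):
    s=ctrl.read_state();R=Ro.from_euler('xyz',s['tool_rot']).as_matrix()
    d=R.T@(np.array([x,y,z])-s['eef_pos']); dy=(yaw-s['tool_rot'][2]+np.pi)%(2*np.pi)-np.pi
    print("clk",s['clock'],"pos",s['eef_pos'].round(1),"rot",s['tool_rot'].round(4),"w",round(s['width'],1),"F",s['force'].round(1),"T",s['torque'].round(2),"q7",s['qpos'][6].round(2));print("slide",d.round(1),"turn",round(-dy,3))
mv(*map(float,sys.argv[1:5]))
E
python3 mv.py 533.7 162.6 170 1.43
python3 - <<'E'
from h import *
t=cv2.imread("pics/top0.png")
c=t[200:226,255:285].astype(float); c=np.clip(c*4,0,255).astype(np.uint8)
cv2.imwrite("pics/knob.png",cv2.resize(c,None,fx=20,fy=20,interpolation=cv2.INTER_CUBIC))
E
```

```text
clk 0.1 pos [202.9 616.9 230.5] rot [-3.14    0.      2.8237] w 85.0 F [ 0.3 -0.3 -0.4] T [-0.03  0.05  0.02] q7 -0.02
slide [-456.2 -328.1   61.1] turn 1.394
```

View pics/knob.png

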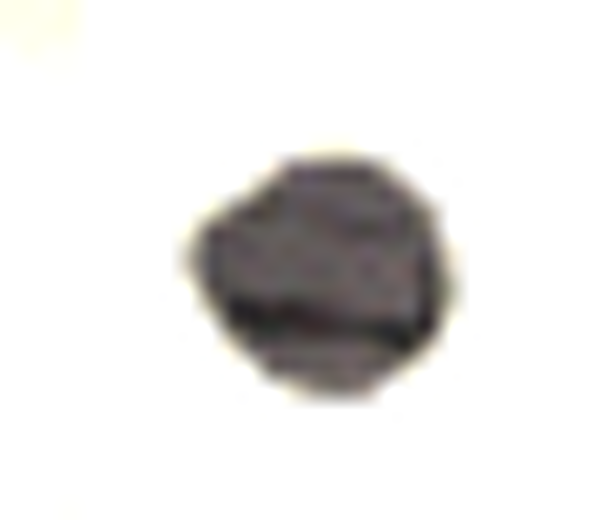

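>>> play_rows --pt "-45 -33 5" --pt "-90 -66 10" --pt "-135 -99 15" --pt "-180 -132 20" --pt "-225 -165 25" --turn '[0.14,0.28,0.42,0.56,0.7]' --fingers '[1,1,1,1,1]'

```text
clock: 0.72
eef_pos: [365.8, 388.2, 205.5]
tool_rot: [-3.14, 0.001, 2.119]
force: [1.4, 0.0, -0.8]
width: 85.5
```

```bash
python3 mv.py 533.7 162.6 170 1.43
```

```text
clk 0.725 pos [365.8 388.2 205.5] rot [-3.1401e+00  1.2000e-03  2.1194e+00] w 85.5 F [ 1.4  0.  -0.8] T [ 0.07 -0.02  0.05] q7 -0.16
slide [-280.    25.7   35.8] turn 0.689
```

>>> play_rows --pt "-56 5 7" --pt "-112 10 14" --pt "-168 15 21" --pt "-224 20 28" --pt "-280 26 36" --turn '[0.14,0.28,0.42,0.56,0.69]' --fingers '[1,1,1,1,1]'

```text
clock: 1.35
eef_pos: [534.7, 161.4, 169.4]
tool_rot: [-3.141, 0.002, 1.425]
force: [0.5, 1.3, -0.7]
width: 85.4
```

```bash
python3 mv.py 533.7 162.6 50 1.43; python3 - <<'E'
from h import *
for n in ("side","top"):
    im,d=vision.get_image(n); cv2.imwrite(f"pics/{n}1.png",im)
    u,v=proj(n,[533.7,162.6,120])[0];x=int(max(0,min(560,u-40)));y=int(max(0,min(340,v-35)));print(n,u,v)
    crop(im,x,y,80,70,8,f"pics/{n}1c.png")
E
```

```text
clk 1.35 pos [534.7 161.4 169.4] rot [-3.1410e+00  1.8000e-03  1.4254e+00] w 85.4 F [ 0.5  1.3 -0.7] T [-0.05 -0.02  0.  ] q7 -0.18
slide [  1.2  -1.1 119.4] turn -0.005
side 284.5158413422588 157.75524108004362
top 267.75345080991906 211.94651229869086
```

View pics/top1c.png

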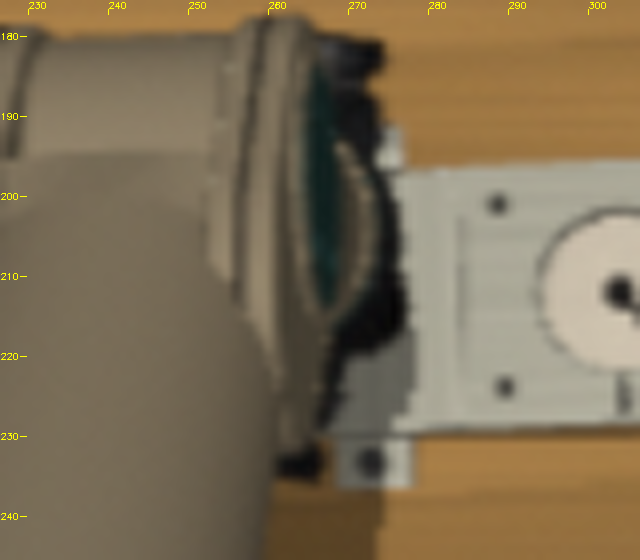

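View pics/side1c.png

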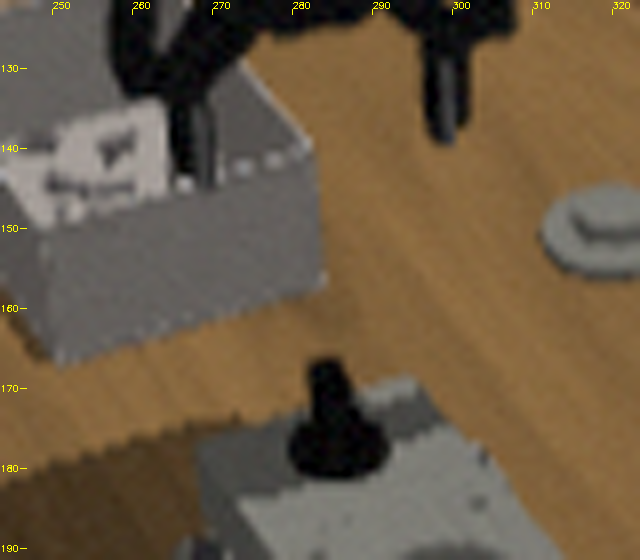

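The side view shows the open fingertips at about (269,144) and (298,139), straddling the knob bar at (284,170). I'll descend.

>>> play_rows --pt "1 -1 40" --pt "1 -1 80" --pt "1 -1 105" --pt "1 -1 116" --pt "1 -1 120" --turn '[0,0,0,0,0]' --fingers '[1,1,1,1,1]'

```text
clock: 2.08
eef_pos: [536.8, 155.5, 49.1]
tool_rot: [3.139, 0.007, 1.418]
force: [0.0, -0.1, -0.2]
width: 85.3
```

```bash
python3 mv.py 533.7 162.6 50 1.43; python3 - <<'E'
from h import *
for n in ("side",):
    im,d=vision.get_image(n); cv2.imwrite(f"pics/{n}2.png",im)
    crop(im,250,130,80,70,10,f"pics/{n}2c.png")
E
```

```text
clk 2.075 pos [536.8 155.5  49.1] rot [3.1388 0.0068 1.4178] w 85.3 F [ 0.  -0.1 -0.2] T [-0.   -0.03 -0.04] q7 -0.1
slide [ 6.5 -4.1 -1. ] turn -0.012
```

View pics/side2c.png

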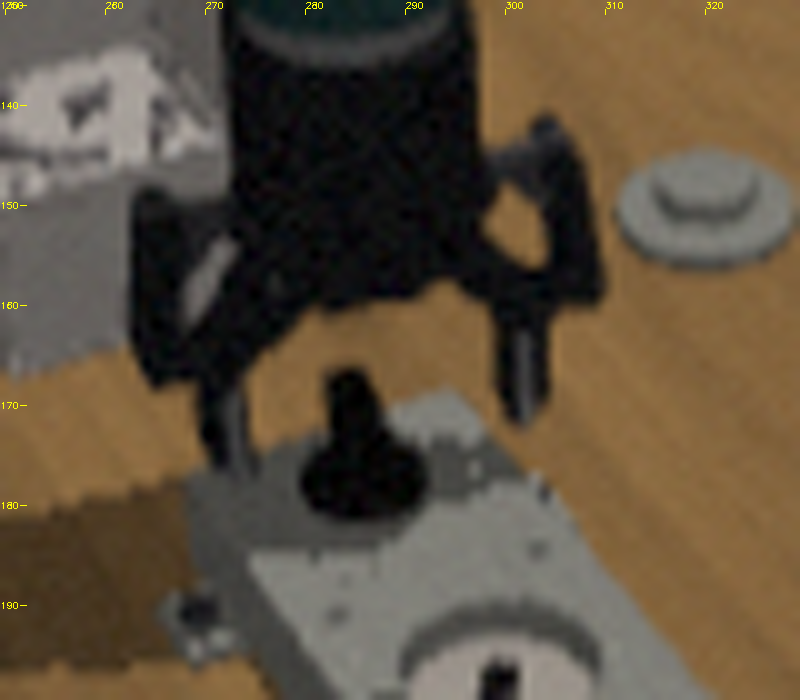

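The tool drifted about 7 mm while the motion settled. I'll correct that before gripping and hold the last rows.

>>> play_rows --pt "4 -2 -0.5" --pt "6.5 -4 -0.5" --pt "6.5 -4 -0.5" --pt "6.5 -4 -0.5" --turn '[-0.01,-0.01,-0.01,-0.01]' --fingers '[1,1,1,1]'

```text
clock: 2.62
eef_pos: [534.1, 162.6, 49.9]
tool_rot: [3.138, 0.006, 1.428]
force: [0.8, 0.3, 0.1]
width: 85.2
```

```bash
python3 mv.py 533.7 162.6 50 1.43
```

```text
clk 2.625 pos [534.1 162.6  49.9] rot [3.138  0.0065 1.4278] w 85.2 F [0.8 0.3 0.1] T [0.   0.03 0.02] q7 -0.1
slide [-0.1 -0.4 -0.1] turn -0.002
```

>>> play_rows --pt "0 0 0" --pt "0 0 0" --pt "0 0 0" --pt "0 0 0" --pt "0 0 0" --turn '[0,0,0,0,0]' --fingers '[0.6,0.4,0.2,0.1,0]'

```text
clock: 3.25
eef_pos: [533.9, 162.6, 50.1]
tool_rot: [3.139, 0.007, 1.428]
force: [-1.4, 0.5, 3.6]
width: 13.1
```

>>> play_rows --pt "0 0 0" --pt "0 0 0" --pt "0 0 0" --turn '[0,0,0]' --fingers '[0,0,0]'

```text
clock: 3.62
eef_pos: [533.8, 162.6, 50.1]
tool_rot: [3.139, 0.007, 1.428]
force: [-0.2, 0.7, 2.4]
width: 12.9
```

```bash
python3 mv.py 533.7 162.6 50 0.03
```

```text
clk 3.625 pos [533.8 162.6  50.1] rot [3.1386 0.0065 1.4278] w 12.9 F [-0.2  0.7  2.4] T [ 0.01  0.24 -0.01] q7 -0.1
slide [ 0.  -0.1  0.1] turn 1.398
```

The bar is gripped at 12.9 mm with low forces. I'll turn it, going short first.

>>> play_rows --pt "0 0 0" --pt "0 0 0" --pt "0 0 0" --pt "0 0 0" --pt "0 0 0" --turn '[0.12,0.26,0.4,0.54,0.68]' --fingers '[0,0,0,0,0]'

```text
clock: 4.25
eef_pos: [533.2, 162.9, 50.1]
tool_rot: [3.136, 0.004, 0.744]
force: [-1.3, 0.8, 2.9]
width: 13.1
```

```bash
python3 mv.py 533.8 162.6 50 0.1
```

```text
clk 4.25 pos [533.2 162.9  50.1] rot [3.1364 0.0038 0.7437] w 13.1 F [-1.3  0.8  2.9] T [0.04 0.49 0.09] q7 -0.57
slide [0.3 0.6 0.1] turn 0.644
```

>>> play_rows --pt "0 0.3 0" --pt "0.3 0.6 0" --pt "0.3 0.6 0" --pt "0.3 0.6 0" --pt "0.3 0.6 0" --turn '[0.14,0.28,0.42,0.56,0.64]' --fingers '[0,0,0,0,0]'

```text
clock: 4.88
eef_pos: [532.9, 163.4, 50.1]
tool_rot: [3.136, 0.002, 0.102]
force: [-1.9, 1.0, 3.8]
width: 13.0
```

>>> play_rows --pt "0 0 0" --pt "0 0 0" --turn '[0,0]' --fingers '[0,0]'

```text
clock: 5.12
eef_pos: [532.9, 163.5, 50.1]
tool_rot: [3.136, 0.002, 0.103]
force: [-0.5, 0.8, 2.3]
width: 12.9
```

```bash
python3 mv.py 533.8 162.6 50 0.03; python3 - <<'E'
from h import *
for n in ("side","top"):
    im,d=vision.get_image(n); cv2.imwrite(f"pics/{n}3.png",im)
    if n=="top": crop(im,270,185,60,55,12,f"pics/{n}3c.png")
    else: crop(im,270,175,60,50,12,f"pics/{n}3c.png")
E
```

```text
clk 5.125 pos [532.9 163.5  50.1] rot [3.1364e+00 1.7000e-03 1.0280e-01] w 12.9 F [-0.5  0.8  2.3] T [ 0.05  0.36 -0.07] q7 -1.04
slide [0.8 1.  0.1] turn 0.073
```

View pics/side3c.png

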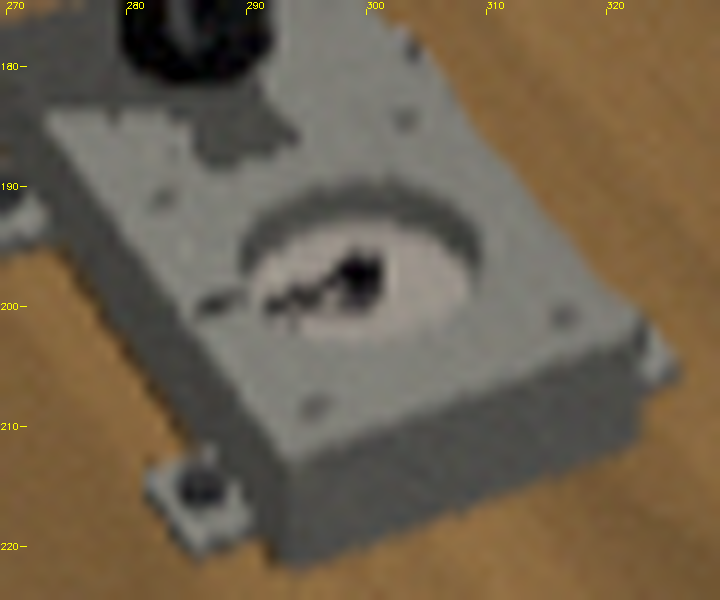

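View pics/top3c.png

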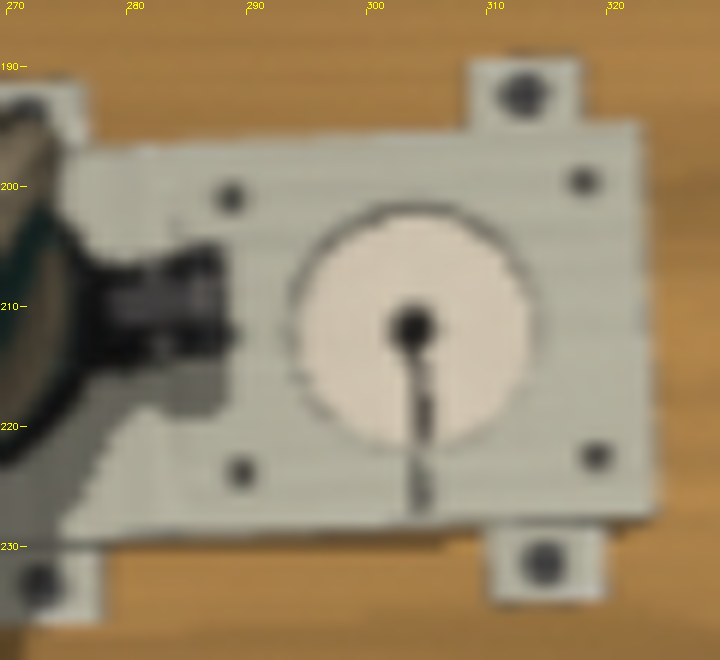

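The pointer tip is at about (304.7,221.6) in the top view, and the pointer sits about 0.04 rad short of the housing's −x direction. That agrees with the 0.07 rad of knob turn remaining.

>>> play_rows --pt "0 0 0" --pt "0 0 0" --pt "0 0 0" --turn '[0.05,0.08,0.08]' --fingers '[0,0,0]'

```text
clock: 5.6
eef_pos: [533.0, 163.5, 50.1]
tool_rot: [3.136, 0.001, 0.022]
force: [-1.1, 0.9, 2.8]
width: 12.9
```

```bash
python3 mv.py 533.8 162.6 50 0.03; python3 - <<'E'
from h import *
ims=[vision.get_image("top")[0] for _ in range(3)]
im=np.mean(ims,0).astype(np.uint8)
cv2.imwrite("pics/top4.png",im)
crop(im,288,195,34,36,20,"pics/top4c.png")
g=im.astype(float).mean(2)
# darkness centroid per row along pointer and mark
for v in range(214,229):
    r=g[v,297:312]; w=np.clip(np.median(r)-12-r,0,None); print(v,(w@np.arange(297,312)/w.sum()).round(2) if w.sum()>0 else None, w.sum().round(0))
E
```

```text
clk 5.6 pos [533.  163.5  50.1] rot [3.1364e+00 1.3000e-03 2.2000e-02] w 12.9 F [-1.1  0.9  2.8] T [ 0.12  0.31 -0.1 ] q7 -1.1
slide [0.8 1.  0.1] turn -0.008
214 303.85 167.0
215 303.99 107.0
216 304.03 100.0
217 304.01 100.0
218 303.97 102.0
219 302.98 152.0
220 304.13 89.0
221 304.45 37.0
222 304.36 17.0
223 304.27 44.0
224 304.45 79.0
225 304.51 87.0
226 304.62 104.0
227 304.49 64.0
228 308.5 8.0
```

View pics/top4c.png

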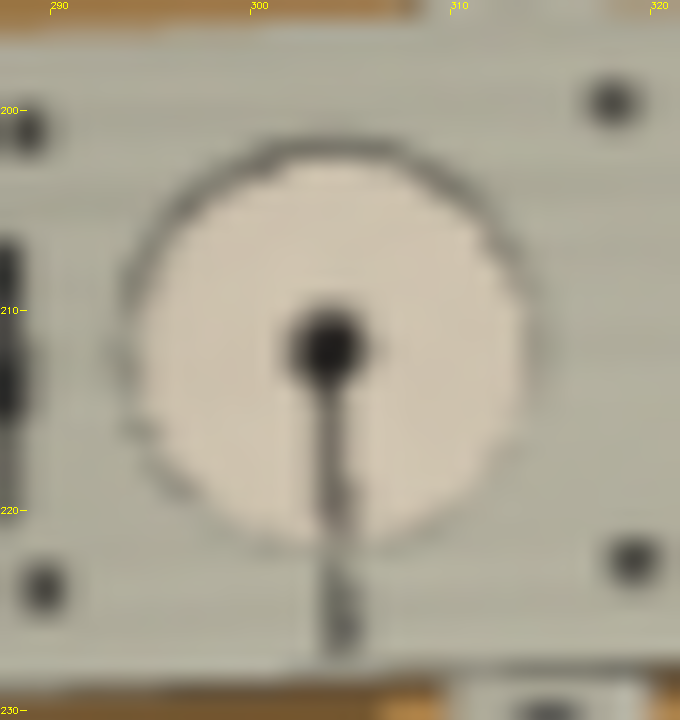

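The pointer in the top view runs from pivot (303.9,212) through (304.1,220) and is in line with the mark at (304.45,225), within about 0.02 rad. I'll release and rise.

>>> play_rows --pt "0 0 0" --pt "0 0 0" --pt "0 0 0" --pt "0 0 0" --pt "0 0 0" --turn '[0,0,0,0,0]' --fingers '[0.3,0.5,0.7,0.7,0.7]'

```text
clock: 6.38
eef_pos: [532.9, 163.5, 50.1]
tool_rot: [3.137, 0.001, 0.022]
force: [-0.6, 0.5, -0.1]
width: 59.6
```

>>> play_rows --pt "0 0 -20" --pt "0 0 -60" --pt "0 0 -110" --pt "0 0 -130" --pt "0 0 -130" --turn '[0,0,0,0,0]' --fingers '[0.7,0.7,0.7,0.7,0.7]'

```text
clock: 7.0
eef_pos: [534.3, 164.3, 182.7]
tool_rot: [3.138, -0.003, 0.023]
force: [-0.3, -0.3, -0.9]
width: 59.7
```

```bash
python3 mv.py 508.4 -267.3 180 1.288; python3 - <<'E'
from h import *
s=ctrl.read_state();print(s['qpos'].round(2))
im,_=vision.get_image("side");cv2.imwrite("pics/side5.png",im);crop(im,265,155,65,60,10,"pics/side5c.png")
im,_=vision.get_image("top");cv2.imwrite("pics/top5.png",im);crop(im,258,185,70,55,11,"pics/top5c.png")
E
```

```text
clk 7.0 pos [534.3 164.3 182.7] rot [ 3.138e+00 -3.000e-03  2.250e-02] w 59.7 F [-0.3 -0.3 -0.9] T [ 0.03  0.01 -0.02] q7 -1.26
slide [-35.6 430.9   4.1] turn -1.265
[-0.86  0.7   0.84  1.84 -0.66  0.9  -1.26]
```

View pics/side5c.png

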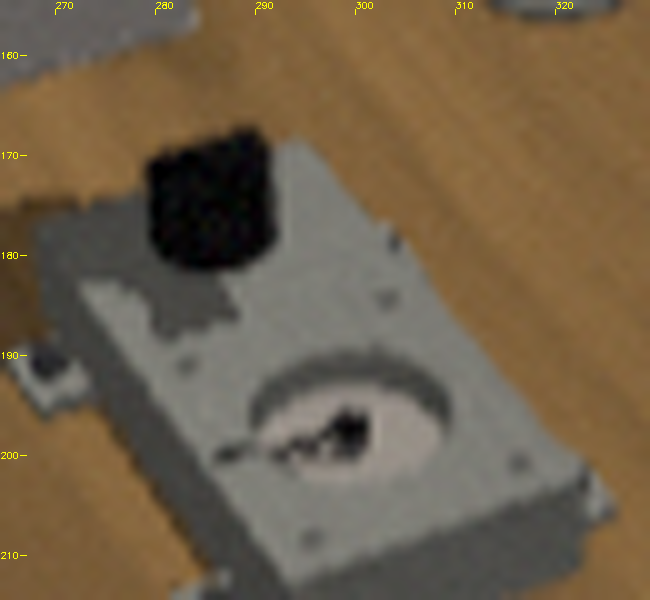

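View pics/top5c.png

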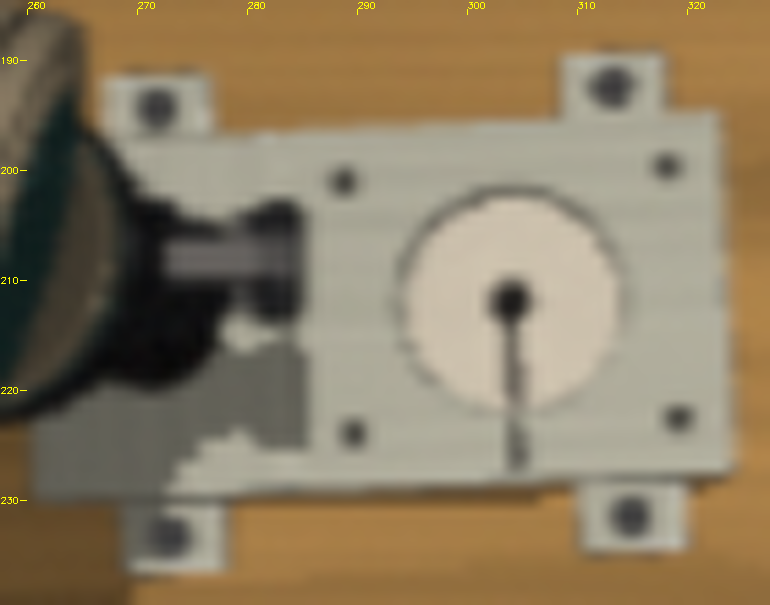

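The pointer stayed on the mark after release: pivot (303.9,211.8), tip about (304.3,221), mark (304.4,225). Now I'll move to the cover.

>>> play_rows --pt "-3 40 0" --pt "-7 90 0" --pt "-11 140 0" --pt "-15 190 0" --pt "-18 235 0" --turn '[-0.13,-0.27,-0.41,-0.55,-0.69]' --fingers '[0.8,0.8,0.8,0.8,0.8]'

```text
clock: 7.72
eef_pos: [518.8, -72.7, 180.3]
tool_rot: [3.14, 0.006, 0.716]
force: [-0.5, -0.8, 0.2]
width: 68.0
```

```bash
python3 mv.py 508.4 -267.3 160 1.288; python3 -c "
from h import *
print(ctrl.read_state()['qpos'].round(2))"
```

```text
clk 7.725 pos [518.8 -72.7 180.3] rot [3.1404 0.0059 0.7165] w 68.0 F [-0.5 -0.8  0.2] T [-0.   -0.03  0.06] q7 -0.3
slide [-135.5  139.9   21.3] turn -0.572
[-0.32  0.59  0.61  1.93 -0.47  0.77 -0.3 ]
```

>>> play_rows --pt "-38 39 6" --pt "-76 78 12" --pt "-110 114 18" --pt "-135 140 21" --pt "-135 140 21" --turn '[-0.14,-0.28,-0.42,-0.57,-0.57]' --fingers '[0.8,0.8,0.8,0.8,0.8]'

```text
clock: 8.35
eef_pos: [506.7, -271.0, 159.1]
tool_rot: [-3.138, 0.007, 1.28]
force: [-0.7, 0.2, -0.8]
width: 68.2
```

```bash
python3 mv.py 508.4 -267.3 60 1.288; python3 -c "
from h import *
print(ctrl.read_state()['qpos'].round(2))"
```

```text
clk 8.35 pos [ 506.7 -271.   159.1] rot [-3.1376  0.0073  1.2804] w 68.2 F [-0.7  0.2 -0.8] T [ 0.01  0.02 -0.03] q7 0.46
slide [ 4.8  1.  99.1] turn -0.008
[ 0.19  0.64  0.39  1.81 -0.33  0.76  0.46]
```

>>> play_rows --pt "2 0.5 40" --pt "5 1 80" --pt "5 1 105" --pt "5 1 115" --pt "5 1 115" --turn '[0,-0.008,-0.008,-0.008,-0.008]' --fingers '[0.8,0.8,0.8,0.8,0.8]'

```text
clock: 8.98
eef_pos: [508.1, -266.4, 43.5]
tool_rot: [-3.136, 0.007, 1.289]
force: [0.4, 0.0, 0.7]
width: 68.4
```

```bash
python3 mv.py 508.4 -267.3 11 1.288; python3 - <<'E'
from h import *
im,_=vision.get_image("side");cv2.imwrite("pics/side6.png",im);crop(im,305,235,80,75,8,"pics/side6c.png")
E
```

```text
clk 8.975 pos [ 508.1 -266.4   43.5] rot [-3.1358  0.0068  1.2886] w 68.4 F [0.4 0.  0.7] T [-0.01 -0.03 -0.01] q7 0.54
slide [-0.6  0.8 32.5] turn 0.001
```

View pics/side6c.png

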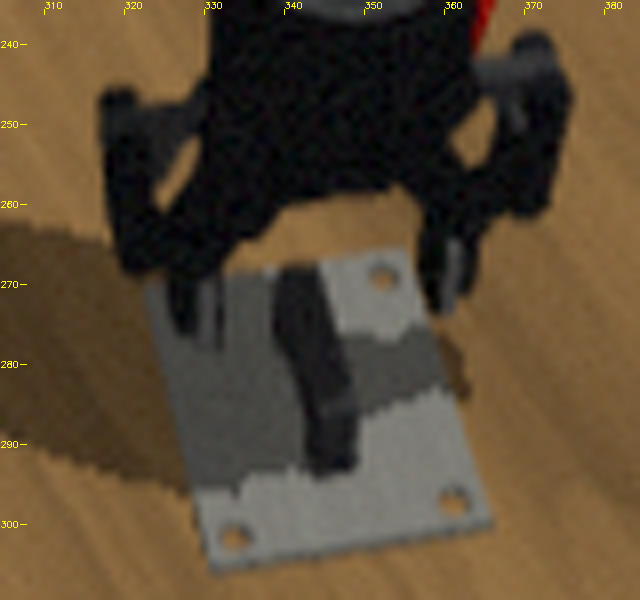

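The side view shows the fingers straddling the handle: fingertips at about (330,276) and (358,272), handle from (341,268) to (346,293).

>>> play_rows --pt "-0.5 1 15" --pt "-0.5 1 27" --pt "-0.5 1 32" --pt "-0.5 1 32" --pt "-0.5 1 32" --turn '[0,0,0,0,0]' --fingers '[0.8,0.8,0.8,0.8,0.8]'

```text
clock: 9.65
eef_pos: [509.4, -268.1, 12.5]
tool_rot: [-3.138, 0.007, 1.288]
force: [-0.4, 0.5, -0.7]
width: 68.4
```

```bash
python3 mv.py 508.4 -267.3 11 1.288
```

```text
clk 9.65 pos [ 509.4 -268.1   12.5] rot [-3.138   0.0074  1.2884] w 68.4 F [-0.4  0.5 -0.7] T [ 0.02  0.05 -0.02] q7 0.55
slide [ 0.5 -1.2  1.5] turn 0.0
```

>>> play_rows --pt "0.5 -1 1.5" --pt "0.5 -1 1.5" --pt "0.5 -1 1.5" --pt "0.5 -1 1.5" --pt "0.5 -1 1.5" --turn '[0,0,0,0,0]' --fingers '[0.6,0.4,0.25,0.1,0]'

```text
clock: 10.28
eef_pos: [508.7, -267.4, 11.3]
tool_rot: [-3.138, 0.007, 1.288]
force: [-0.0, 1.2, 2.7]
width: 13.0
```

>>> play_rows --pt "0 0 0" --pt "0 0 0" --pt "0 0 0" --turn '[0,0,0]' --fingers '[0,0,0]'

```text
clock: 10.65
eef_pos: [508.7, -267.4, 11.3]
tool_rot: [-3.138, 0.007, 1.288]
force: [0.3, 0.8, 1.9]
width: 13.0
```

```bash
python3 mv.py 508.4 -267.3 11 1.288
```

```text
clk 10.65 pos [ 508.7 -267.4   11.3] rot [-3.1384  0.0074  1.2884] w 13.0 F [0.3 0.8 1.9] T [ 0.08 -0.08 -0.02] q7 0.55
slide [-0.  -0.3  0.3] turn 0.0
```

The handle is gripped at 13.0 mm. I'll lift it straight up.

>>> play_rows --pt "0 0 -10" --pt "0 0 -30" --pt "0 0 -70" --pt "0 0 -110" --pt "0 0 -110" --turn '[0,0,0,0,0]' --fingers '[0,0,0,0,0]'

```text
clock: 11.28
eef_pos: [511.2, -267.9, 124.6]
tool_rot: [3.138, 0.009, 1.288]
force: [0.0, -0.4, -2.2]
width: 13.2
```

```bash
python3 mv.py 536.8 62.3 125 1.6;  python3 - <<'E'
from h import *
im,_=vision.get_image("side");cv2.imwrite("pics/side7.png",im);crop(im,290,190,110,100,6,"pics/side7c.png")
E
```

```text
clk 11.275 pos [ 511.2 -267.9  124.6] rot [3.1384 0.0087 1.2884] w 13.2 F [ 0.  -0.4 -2.2] T [ 0.   -0.07 -0.02] q7 0.49
slide [324.2 -67.4  -3.4] turn -0.312
```

View pics/side7c.png

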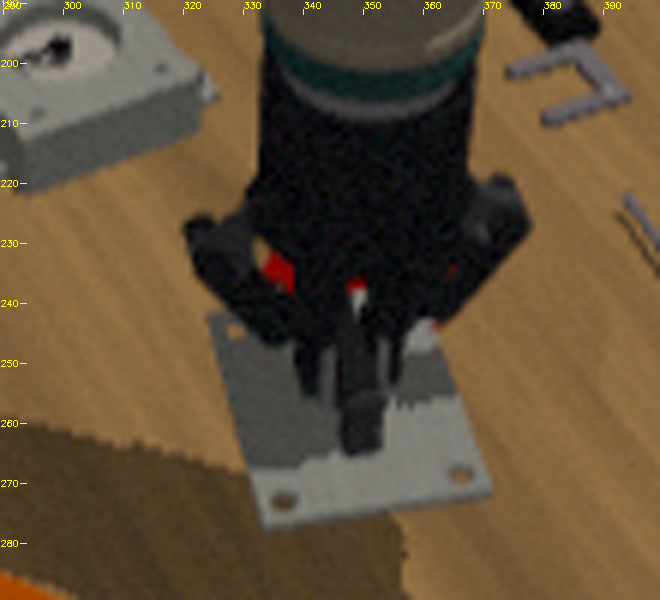

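>>> play_rows --pt "30 -6 0" --pt "80 -16 0" --pt "130 -27 0" --pt "180 -37 0" --pt "220 -46 0" --turn '[-0.04,-0.1,-0.16,-0.22,-0.26]' --fingers '[0,0,0,0,0]'

```text
clock: 11.95
eef_pos: [525.9, -40.1, 119.6]
tool_rot: [-3.136, 0.006, 1.552]
force: [0.4, -0.1, -1.4]
width: 13.0
```

```bash
python3 mv.py 536.8 62.3 115 1.6
```

```text
clk 11.95 pos [525.9 -40.1 119.6] rot [-3.136   0.0064  1.5517] w 13.0 F [ 0.4 -0.1 -1.4] T [-0.02 -0.05 -0.  ] q7 0.33
slide [102.6   9.    3.9] turn -0.048
```

>>> play_rows --pt "40 4 2" --pt "75 7 3" --pt "95 9 4" --pt "102.5 9 4" --pt "102.5 9 4" --turn '[-0.02,-0.04,-0.048,-0.048,-0.048]' --fingers '[0,0,0,0,0]'

```text
clock: 12.58
eef_pos: [536.6, 61.2, 114.6]
tool_rot: [-3.135, 0.007, 1.599]
force: [-0.2, -0.1, -1.4]
width: 12.9
```

>>> play_rows --pt "0 0 0" --pt "0 0 0" --turn '[0,0]' --fingers '[0,0]'

```text
clock: 12.82
eef_pos: [536.6, 59.7, 114.7]
tool_rot: [-3.135, 0.008, 1.597]
force: [-0.8, -0.9, -1.7]
width: 13.4
```

```bash
python3 mv.py 536.8 62.3 75 1.6; python3 - <<'E'
from h import *
im,_=vision.get_image("side");cv2.imwrite("pics/side8.png",im);crop(im,255,140,90,80,8,"pics/side8c.png")
im,_=vision.get_image("top");cv2.imwrite("pics/top8.png",im);crop(im,255,180,80,60,10,"pics/top8c.png")
E
```

```text
clk 12.825 pos [536.6  59.7 114.7] rot [-3.1352  0.0077  1.5966] w 13.4 F [-0.8 -0.9 -1.7] T [ 0.03  0.02 -0.01] q7 0.2
slide [ 2.9  0.5 39.7] turn -0.003
```

View pics/side8c.png

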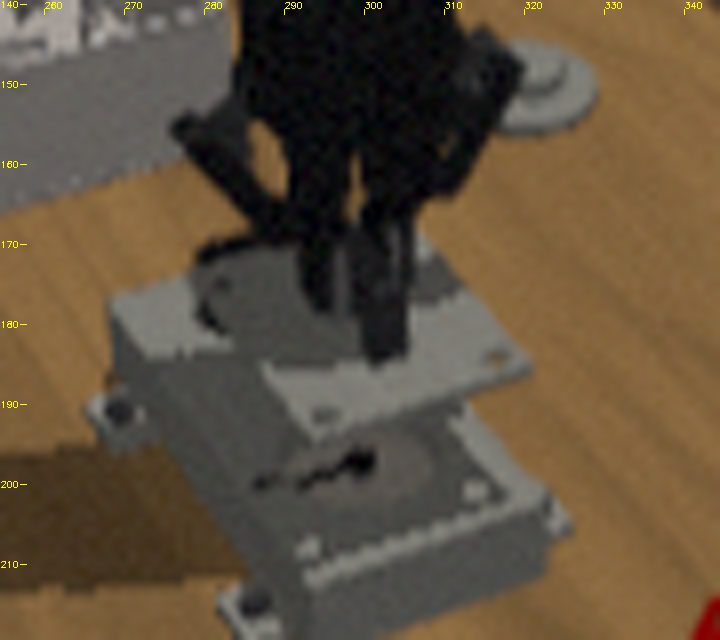

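View pics/top8c.png

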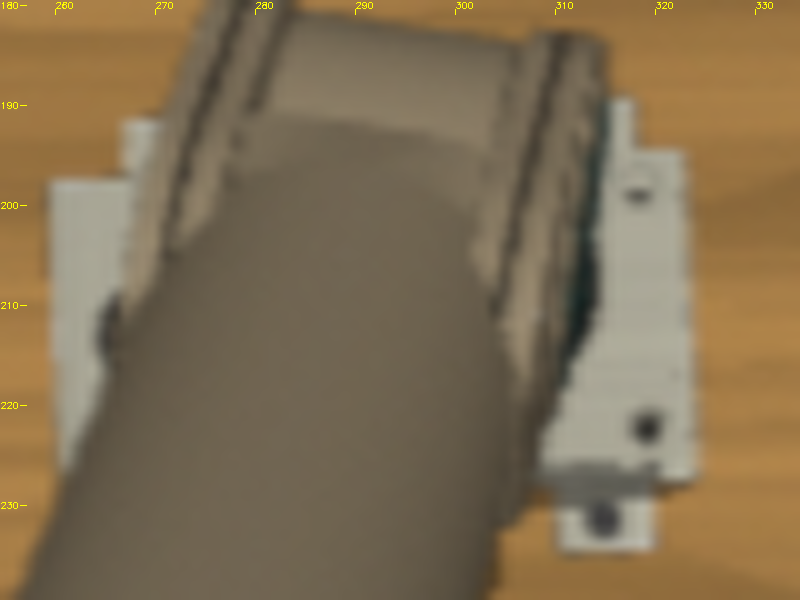

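The plate is over the housing. Both −y holes are visible in the top view, over the threaded holes, and it sits about 2–3 mm short in y as the pose readout says. I'll lower it in two stages.

>>> play_rows --pt "1 0 12" --pt "2 0.5 26" --pt "3 0.5 38" --pt "3 0.5 40" --pt "3 0.5 40" --turn '[0,0,0,0,0]' --fingers '[0,0,0,0,0]'

```text
clock: 13.55
eef_pos: [536.7, 63.0, 74.4]
tool_rot: [-3.135, 0.007, 1.597]
force: [1.1, -0.0, -1.4]
width: 13.0
```

>>> play_rows --pt "0 0 0" --pt "0 0 0" --turn '[0,0]' --fingers '[0,0]'

```text
clock: 13.8
eef_pos: [537.0, 63.0, 74.8]
tool_rot: [-3.136, 0.007, 1.597]
force: [0.4, -0.0, -1.8]
width: 13.2
```

```bash
python3 mv.py 536.8 62.3 61.5 1.6
```

```text
clk 13.8 pos [537.   63.   74.8] rot [-3.1356  0.0073  1.5974] w 13.2 F [ 0.4 -0.  -1.8] T [ 0.05 -0.05  0.01] q7 0.22
slide [-0.6 -0.1 13.3] turn -0.003
```

>>> play_rows --pt "0 0 4" --pt "-0.5 0 9" --pt "-0.5 0 13" --pt "-0.5 0 13" --pt "-0.5 0 13" --turn '[0,0,0,0,0]' --fingers '[0,0,0,0,0]'

```text
clock: 14.42
eef_pos: [536.9, 62.4, 61.8]
tool_rot: [-3.136, 0.007, 1.597]
force: [0.0, 0.3, -0.9]
width: 13.0
```

```bash
python3 mv.py 536.8 62.3 61.5 1.6; python3 - <<'E'
from h import *
im=np.mean([vision.get_image("side")[0] for _ in range(3)],0).astype(np.uint8);cv2.imwrite("pics/side9.png",im);crop(im,265,150,70,65,11,"pics/side9c.png")
im=np.mean([vision.get_image("top")[0] for _ in range(3)],0).astype(np.uint8);cv2.imwrite("pics/top9.png",im);crop(im,300,185,34,50,12,"pics/top9c.png")
E
```

```text
clk 14.425 pos [536.9  62.4  61.8] rot [-3.1355  0.0074  1.5973] w 13.0 F [ 0.   0.3 -0.9] T [ 0.   -0.    0.01] q7 0.23
slide [-0.1 -0.1  0.3] turn -0.003
```

View pics/side9c.png

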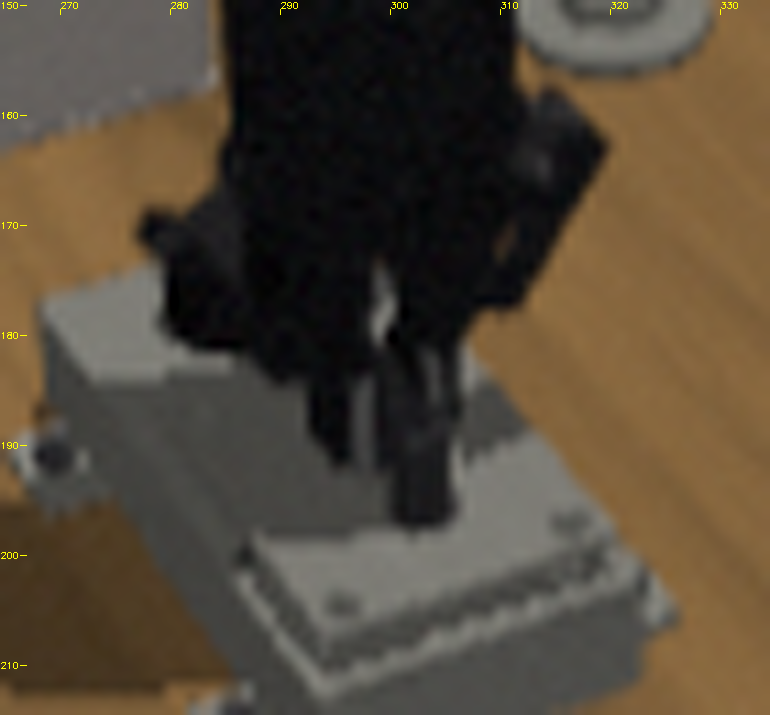

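View pics/top9c.png

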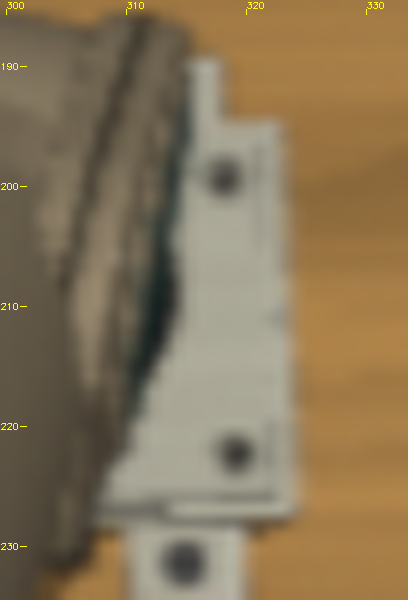

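```bash
python3 - <<'E'
from h import *
def W(p,m):c,s=np.cos(p[2]),np.sin(p[2]);return [p[0]+c*m[0]-s*m[1],p[1]+s*m[0]+c*m[1],m[2]]
for n,p in(("side",(535.9,61.1,.0259)),("side",(536.6,62.5,.0288)),("top",(537,63,.032))):
  for z in(50,55): print(n,p,z,proj(n,[W(p,(35,-45,z)),W(p,(-35,-45,z)),W(p,(45,-55,z)),W(p,(-45,-55,z))]).round(2).tolist())
s=ctrl.read_state()
a=Ro.from_euler('xyz',[-3.1384,.0074,1.2884]);b=Ro.from_euler('xyz',s['tool_rot'])
d=(b*a.inv()).as_matrix()[:,2];print("plate normal if flat at grasp",d.round(4))
t=cv2.imread("pics/top9.png");sd=cv2.imread("pics/side9.png")
cv2.imwrite("pics/t9z.png",cv2.resize(np.clip((t[192:232,308:328].astype(float)-60)*1.6,0,255).astype(np.uint8),None,fx=15,fy=15,interpolation=cv2.INTER_CUBIC))
cv2.imwrite("pics/s9z.png",cv2.resize(np.clip((sd[190:216,284:326].astype(float)-40)*1.8,0,255).astype(np.uint8),None,fx=18,fy=18,interpolation=cv2.INTER_CUBIC))
E
```

```text
side (535.9, 61.1, 0.0259) 50 [[316.41, 198.56], [295.59, 205.95], [320.88, 199.47], [294.01, 209.07]]
side (535.9, 61.1, 0.0259) 55 [[316.41, 197.33], [295.53, 204.71], [320.89, 198.23], [293.94, 207.82]]
side (536.6, 62.5, 0.0288) 50 [[316.43, 198.19], [295.67, 205.6], [320.9, 199.08], [294.1, 208.71]]
side (536.6, 62.5, 0.0288) 55 [[316.43, 196.95], [295.61, 204.36], [320.92, 197.84], [294.03, 207.47]]
top (537, 63, 0.032) 50 [[317.99, 199.32], [319.04, 222.38], [321.12, 195.88], [322.5, 225.54]]
top (537, 63, 0.032) 55 [[317.94, 199.19], [319.0, 222.33], [321.09, 195.74], [322.47, 225.5]]
plate normal if flat at grasp [ 0.0025 -0.      1.    ]
```

View pics/t9z.png

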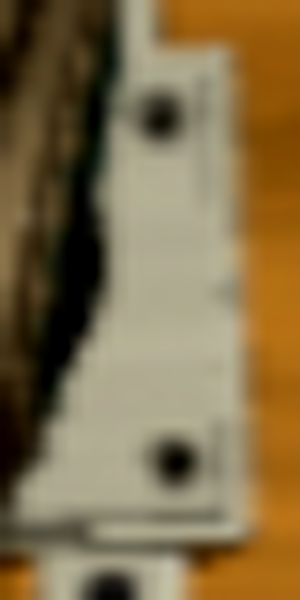

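View pics/s9z.png

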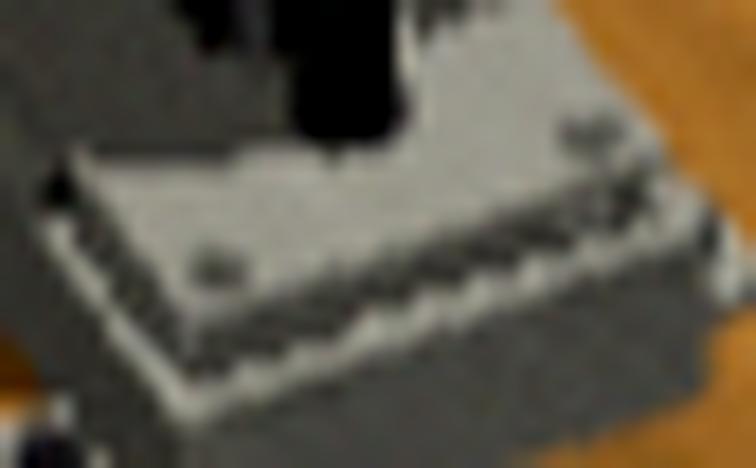

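```bash
cat > cen.py <<'E'
from fit import *
def cen(im,u,v,r=3):
    g=im.astype(float).mean(2);x=int(round(u));y=int(round(v));w=g[y-r:y+r+1,x-r:x+r+1]
    ring=np.r_[w[0],w[-1],w[1:-1,0],w[1:-1,-1]];k=np.clip(np.median(ring)-6-w,0,None)
    yy,xx=np.mgrid[y-r:y+r+1,x-r:x+r+1];return (k*xx).sum()/k.sum(),(k*yy).sum()/k.sum()
E
python3 - <<'E'
from cen import *
H=[(35,45,40),(35,-45,40),(-35,45,40),(-35,-45,40)]
ht=[(288.7,201.1),(318.1,199.6),(289.6,223.9),(319.2,222.6)];hs=[(303.25,184.25),(316.4,200.9),(283.1,191),(295.75,208.4)]
C=[(35,45,4),(35,-45,4),(-35,45,4),(-35,-45,4)]
ct=[(399.3,205.2),(427.4,212.8),(393.8,226.7),(421.8,234.5)];cs=[(352.5,269.1),(361.4,297.25),(327,273),(334.1,301.75)]
t=cv2.imread("pics/top0.png");s=cv2.imread("pics/side0.png");t5=cv2.imread("pics/top5.png")
for nm,m,T,S in(("h",H,ht,hs),("c",C,ct,cs)):
    o={"top":[(i,*cen(t,*p)) for i,p in enumerate(T)],"side":[(i,*cen(s,*p,2)) for i,p in enumerate(S)]}
    if nm=="h": print(np.round([cen(t5,*p) for p in T],2).tolist())
    print({k:np.round(v,2).tolist() for k,v in o.items()})
    for cams in(("top",),("side",),("top","side")):
        x,r=fit(m,o,0,cams);print(nm,cams,x.round(4),np.sqrt((r**2).mean()).round(3))
t9=cv2.imread("pics/top9.png");s9=cv2.imread("pics/side9.png")
print(np.round([cen(t9,*p) for p in((318.1,199.3),(319.1,222.3))],2).tolist(),np.round([cen(s9,*p,2) for p in((316.5,197),(295.6,204.5))],2).tolist())
E
```

```text
[[288.68, 201.15], [318.2, 199.69], [289.67, 223.96], [319.25, 222.62]]
{'top': [[0.0, 288.77, 201.05], [1.0, 318.2, 199.69], [2.0, 289.68, 223.96], [3.0, 319.24, 222.62]], 'side': [[0.0, 303.33, 184.45], [1.0, 316.42, 200.95], [2.0, 283.14, 191.07], [3.0, 295.74, 208.49]]}
h ('top',) [5.366657e+02 6.270420e+01 3.090000e-02] 0.018
h ('side',) [5.360109e+02 6.102940e+01 2.410000e-02] 0.067
h ('top', 'side') [5.364777e+02 6.219900e+01 2.800000e-02] 0.173
{'top': [[0.0, 398.56, 203.82], [1.0, 428.04, 212.66], [2.0, 393.24, 227.2], [3.0, 422.34, 234.86]], 'side': [[0.0, 352.78, 268.93], [1.0, 361.72, 296.65], [2.0, 327.08, 272.69], [3.0, 334.78, 301.35]]}
c ('top',) [ 5.090993e+02 -2.669564e+02 -2.818000e-01] 0.664
c ('side',) [ 5.095576e+02 -2.669261e+02 -2.754000e-01] 0.108
c ('top', 'side') [ 5.093585e+02 -2.669641e+02 -2.782000e-01] 0.481
[[317.16, 198.71], [319.43, 222.36]] [[316.55, 197.57], [295.88, 204.87]]
```

The plate sits within about 1 mm of its target. I'll hold still, check for drift, and check the gap with depth.

>>> play_rows --pt "-0.3 0 0.3" --pt "-0.3 0 0.3" --pt "-0.3 0 0.3" --pt "-0.3 0 0.3" --turn '[-0.003,-0.003,-0.003,-0.003]' --fingers '[0,0,0,0]'

```text
clock: 15.22
eef_pos: [537.0, 62.1, 61.6]
tool_rot: [-3.136, 0.007, 1.6]
force: [0.4, 0.6, -1.7]
width: 13.0
```

```bash
python3 mv.py 536.8 62.2 61.5 1.6; python3 - <<'E'
from h import *
s=ctrl.read_state()
ds=[vision.get_image("top")[1] for _ in range(3)]
im,dsd=vision.get_image("side");cv2.imwrite("pics/side10.png",im);crop(im,255,140,90,85,8,"pics/side10c.png")
d=np.median(ds,0)
print("plate z",[dep("top",(u,v),d)[2].round(1) for u,v in((316,204),(318,208),(318,215),(317,219))])
d0=np.load("pics/top0.npy");print("housing z",[dep("top",(u,v),d0)[2].round(1) for u,v in((316,204),(318,208),(318,215),(317,219))])
s2=ctrl.read_state();print(s['eef_pos'].round(2),s2['eef_pos'].round(2),s2['tool_rot'].round(4),s2['force'].round(1),s2['clock'],abs(s2['qd']).max())
im,_=vision.get_image("top");cv2.imwrite("pics/top10.png",im)
E
```

```text
clk 15.225 pos [537.   62.1  61.6] rot [-3.1358  0.0073  1.6003] w 13.0 F [ 0.4  0.6 -1.7] T [ 0.06  0.03 -0.06] q7 0.23
slide [ 0.1 -0.2  0.1] turn 0.0
plate z [np.float64(56.0), np.float64(51.2), np.float64(52.4), np.float64(55.0)]
housing z [np.float64(40.1), np.float64(38.7), np.float64(40.4), np.float64(41.9)]
[537.03  62.13  61.63] [537.03  62.14  61.64] [-3.1358  0.0073  1.6004] [-0.1  0.6 -1.3] 15.425 0.0011406782571264835
```

View pics/side10c.png

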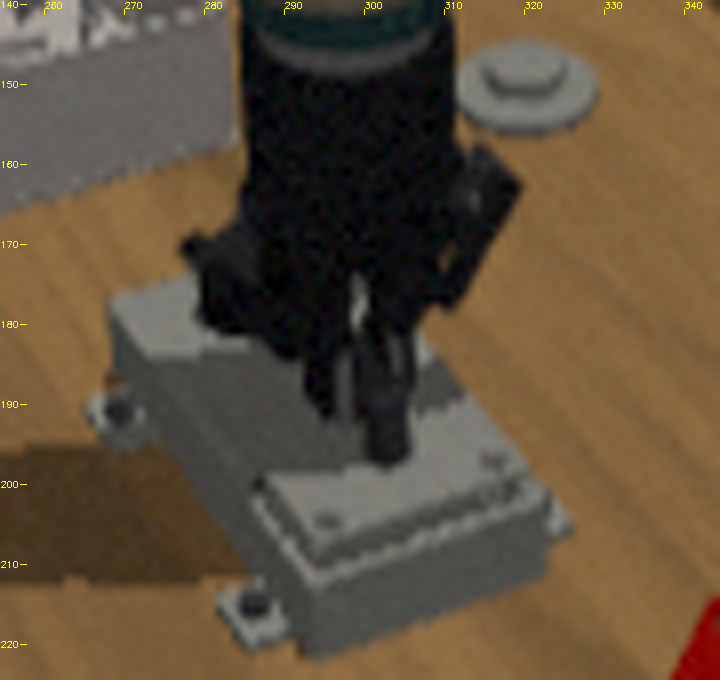

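View pics/top10.png

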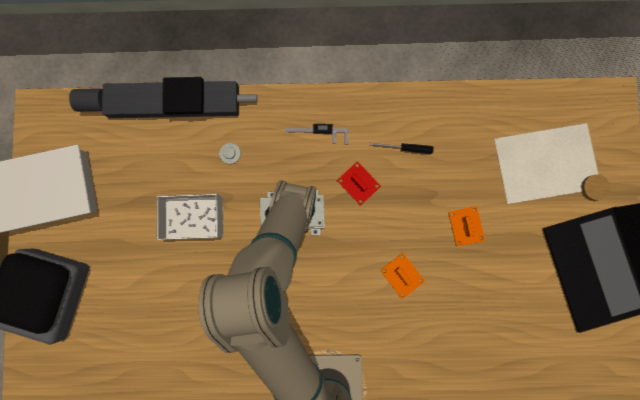

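The plate is steady with a gap of about 9–10 mm. The side view shows its holes at (295.5,204.5) and (316.3,197), and the bystanders are unmoved. Handing in.

```bash
python3 -c "
from cell import ctrl
print(ctrl.finish_job()); s=ctrl.read_state(); print(s['clock'],s['eef_pos'],s['width'])"
```

```text
the job is handed in; nothing more can be done
None
the job is handed in; nothing more can be done
```

I turned the knob about 1.4 rad clockwise until the pointer was on the mark, then let it go. I then picked up the aluminium cover by its handle and handed in at about 15.5 s, still holding it over the dial well.

- **Pointer:** on the mark to within about 0.02 rad in the top view, and still there after the release. I could not check it again at the end because the cover hides it.
- **Cover height and steadiness:** by the arm's readings the underside is about 10 mm above the housing and the plate is level to about 0.003 rad. The arm was at rest, with the force on the tool under 2 N. Noisy top-camera depth (51–56 mm at four points) put the gap a little lower, at about 9 mm.
- **Hole alignment:** I estimate about 1 mm. The two cameras disagree by about 1 mm on where the cover should sit in y, and I aimed between them, nearer the top view. I could see only the two holes on the side away from the knob; the other two were behind the gripper and arm. One automatic hole-centre reading in the top view was unreliable, so I used the positions I read from the pictures.
- **Other things on the bench:** in the last top view, the caliper, cap, screwdriver, bin and the red and orange look-alikes were all where they started.

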